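# Back a ratchet indexing head one notch with the fingertips

## Robot

A 7-joint arm with a two-finger parallel gripper is mounted at the origin on a cart in front of the work surface, level with it; the furniture and walls round the work are solid. World frame = base frame: x ahead of the robot, y to its left, z up, the work surface at z = 0. Lengths are in m, angles in rad, forces in N, time in s.
With the tool pointing down it reaches from about 0.425 to 1.025 m from the base axis. Payload 9.4 kg.
Tool frame: the origin (TCP) lies on the centre line of the jaws, within the pads' length; the fingertips stand 22 mm ahead of it and the grasp point (between the pads) lies 3 mm ahead of it; z points along the fingers, y is the line along which they close (so a half turn about z gives the same grasp; the last joint's range is limited). The gripper opens to 93 mm and grips with 3 to 60 N. Pads are 15 mm wide; open, the fingers measure 128 mm over their backs; the gripper's body (75 mm by 188 mm) begins 65 mm behind the grasp point.
Start: joints at [-1.284, 0.599, -0.003, 1.599, 0.002, 0.943, -0.08], TCP at [0.258, 0.678, 0.209] pointing down, gripper open.
Joint ranges: [-2.57, 2.57], [-0.35, 1.97], [-1.29, 1.29], [0.11, 2.56], [-1.05, 4.19], [0.11, 1.86], [-2.63, 2.63]. Speed limits (rad/s): [2.22, 2.22, 3.01, 3.01, 3.14, 3.14, 3.14].

## Interface

Orientations are given as a unit quaternion [x, y, z, w].
In Python, from rig import r gives the robot as it stands.
- The arm moves only by the tool jog_arm, never from a script. Its argument "deltas" is a list of rows, each an object of numbers: "jaw": the closure, from 0 (fully open) to 1 (shut); "x", "y", "z": the shift along the tool's x, y, z in cm; "ax", "ay", "az": the turn, a rotation vector about the tool's x, y, z in rad. In form: [{"jaw": .., "x": .., "y": .., "z": .., "ax": .., "ay": .., "az": ..}, ...]. A call has 1 to 20 rows; each row is the pose to reach, as a shift and turn from the pose commanded when the call began, along the tool's axes at that moment; what a row does not reach only later rows make up. A row lasts 1/12 s, in which the tool goes at most 41.7 mm and 7.16 degrees, less where a joint would pass 70% of its speed; a pose out of reach is approached as far as the arm can. A call with a gripper value outside its range is refused whole. The fingers move at their own pace and stop on an object; the grip force is fixed at half the most. Time passes only in rows, so rows that repeat a pose let the fingers close. It gives the time, the measured TCP pose, the force, the opening and the grip force at its end, in the units of the state.
- r.observe(): the state, without advancing time (a new reading comes with each control period).
- r.read_camera(name): name is "scene" or "side" or "wrist"; returns (picture, depth): 480x640x3 uint8, red, green, blue; 480x640 float32, m along the optical axis (not along the pixel's ray), 0 where there is no reading.
- r.camera_params(name): a dict with "K" (3x3 intrinsics, pixels), "position" and "orientation" of the camera in the world; the wrist camera has in their place "tool_from_camera" (4x4, takes a point from camera to tool coordinates, whose origin is the TCP and whose axes are the flange's). Camera axes: x right, y up, looking along -z (the intrinsics and any distortion apply to the point x, -y, -z); pixel columns grow to the right and rows downward; lengths in m; the calibration is good to about 2 mm. The wrist camera is an equidistant fisheye: a pixel r from the principal point sees the ray r / f radians off the axis. A picture is of the moment at which its call begins: read the wrist's pose just before it. camera_params takes no time and is no camera call.
- r.job_done(): hands the job in; it is judged then, once.
Trained networks look in the newest picture that a camera, given by its name, has taken for a name from the list of things; names that differ only in an ending like _2 or _b are one class to them, and where a whole thing is asked for, a point or a joint stands for the part that bears it (a point fixed in the world has none). Each returns a list of dicts, best first, with "conf" (0 to 1); they miss things now and then, are a little off and sometimes report something else, mostly with a low value. They report only what shows in the picture. A call takes as long as a camera call.
- r.find_in(camera, thing): "location" ([column, row] in pixels, amid what is visible of it).
- r.cut_out(camera, thing): "region" (480x640 bool, what is visible of it) and "location" ([column, row] in pixels, amid what is visible of it).
- r.landmark_of(camera, thing): "location" ([column, row] in pixels: a listed point, or the origin of a listed thing).
The state is a dict: "time": time; "qpos": joint angles; "joint_vel": joint speeds; "joint_torque": joint torques, N m; "ee_pos": TCP position; "orientation": TCP orientation; "contact_force": force on the tool from outside, world axes, zero at the start; "wrist_torque": the same for the moment, N m; "grip_width": opening from 0.0 (shut) to 1.0 (fully open); "grip_force": force on a finger pad.
Only numpy, scipy, OpenCV 4.12 (cv2) and the standard library are available. Lean on these libraries where they do the work, as an engineer would, in place of code of your own. Each camera call takes 0.05 s, during which the arm holds its last target. There are 200 camera calls.

## Task

The ratchet indexing head on the bench has been clicked one notch too far, so the red mark on its toothed wheel has gone past the pointer. Lift the pawl off the wheel by its finger pin and tip it right over so that it stays up, push the wheel back by a handle peg until the red mark is just short of the pointer, tip the pawl back down into the teeth, and then push the wheel gently on back until its tooth bears on the pawl and the mark stands at the pointer. Only push, with the fingertips or the outside of the fingers: take nothing between the fingers, go no further back than that one notch and no further on, and leave the loose things on the bench where they lie.

Things in the scene. Friction and masses are not known exactly. Their poses are not given: they have to be found in the camera images.
- index_head: Ratchet indexing head, blue, bolted down. Origin on the bench below the toothed wheel's centre; z up; x along the spindle, from the handle side (front, faces the robot, -x) to the chuck; y to the left seen from the front. Left, right, clockwise here: seen from the front. Base plate x -48 to 128, y -135 to 115, 16 mm thick; nothing fixed is over 155 mm high; the bearing block is behind x +20 mm.
- wheel_axis (a point): Centre of the steel ratchet wheel, 100 mm above the bench: 12 saw teeth, 120 mm diameter over the tips, 12 mm thick (x -6 to +6 mm).
- wheel (a joint): Wheel, rad; grows anticlockwise (forward, free); backward, clockwise, moves its top right. 0: mark at the pointer, tooth bearing on the pawl. One notch is 0.524. Starts at 0.56 to 0.95. Stiff (3 N at a peg), stays where left; the lowered pawl stops it at 0.524 at first, at 0 in the end. Let the pawl down with the wheel at 0.08 to 0.42; below about 0.05 it may land on a tooth tip.
- pawl (a joint): Pawl, rad. 0: fully down in the teeth; up to 0.25 while its nose rides on the back of a tooth, as at the start; 0.95: tipped over to the right, on its rest. Swings freely (under 1 N at the pin): below about 0.33 it falls down by its own weight, above about 0.47 it falls over to the right and stays there.
- pawl_pivot (a point): Axis of the pawl's hinge (parallel to x): 78 mm to the right (y -78) of the wheel axis and 107 mm above the bench.
- pawl_pin (a point): Middle of the finger pin atop the dark pawl: bright steel, 12 mm diameter, parallel to x, free from head x -5 to -49 mm (this point: x -28), 85 mm from the pivot. Pawl at 0: 20 degrees left of upright above the pivot, 187 mm above the bench; at 0.95: 34 degrees right of upright, 177 mm above the bench. No other part lies within 25 mm of it.
- peg_1 (a point): Middle of the black handle peg nearest the wheel's top: 14 mm diameter, parallel to x, free from head x -16 to -60 mm (this point: x -40), 52 mm from the wheel axis. It stands left of the top by the joint value minus 0.26 rad: 17 to 39 degrees left at the start, 15 degrees right of the top at joint 0. Pushed to the right it turns the wheel back.
- peg_2 (a point): Same, the peg 90 degrees clockwise from peg_1.
- peg_3 (a point): Same, the peg opposite peg_1.
- peg_4 (a point): Same, the peg 90 degrees anticlockwise from peg_1.
- red_mark (a point): Middle of the red stripe (19 x 7 mm) on the front face of the wheel near the rim, 47.5 mm from the axis, 45 degrees left of the top when the joint is 0.
- pointer_tip (a point): Tip of the fixed aluminium pointer, 62.5 mm from the wheel axis, 45 degrees left of the top; its post stands left of the wheel at y +76 to +92 mm, up to 152 mm above the bench, x -4 to +4 mm.
- weight_1: Bystander: brass knob weight, 36 mm diameter, 40 mm high. Origin under its centre.
- hex_key: Bystander: black L-shaped hex key, 72 x 26 x 5 mm, lying.
- felt_tin: Bystander: white tin with green lid, 66 mm diameter, 30 mm high.
- marker_pen: Bystander: marker pen with a blue cap, 135 x 17 mm, lying.
- collet: Bystander: small brass collet, 21 mm diameter, 27 mm high, standing.
- tape_cream: Bystander: roll of cream tape, 62 mm diameter, 24 mm high, lying flat.
- screwdriver: Bystander: red-handled screwdriver, 160 x 26 mm, lying.

How it is judged:
By the outcome, as a careful person would: the job done as asked, in the order asked, and still so for the second after the job is handed in, with the robot touching nothing.
It also fails if it takes over 62 s, if anything falls off the work surface, if the arm or the gripper's body presses on something with over 40 N, if the wrist force passes 120 N, or if a joint passes its speed limit or range.

## Working session

There is one attempt and no reset: what is moved stays moved. The work goes in short steps, Python scripts to look and compute and a tool call to move; the robot and the scene stay as the last step left them, time stands still between calls to the robot, and variables do not carry over. Pictures are saved under pics/ and viewed, at most 10 in all, crops included, and the job is handed in when it is done.

Besides the shell and the picture viewer there is one more tool, called after ">>>" as a command line: name --argument value ..., lists and objects as JSON in quotes. jog_arm: Moves the arm, as the interface text tells. Its arguments: {"type":"object","properties":{"deltas":{"type":"array","items":{"type":"object","properties":{"jaw":{"type":"number"},"x":{"type":"number"},"y":{"type":"number"},"z":{"type":"number"},"ax":{"type":"number"},"ay":{"type":"number"},"az":{"type":"number"}}}}},"required":["deltas"]}

```bash
mkdir -p pics; ls
cat > h.py <<'E'
import numpy as np, cv2
from scipy.spatial.transform import Rotation as R
from rig import r
def ray(cam,px):
    p=r.camera_params(cam);K=np.array(p["K"])
    u=(px[0]-K[0,2])/K[0,0];v=(px[1]-K[1,2])/K[1,1]
    return np.array(p["position"]),R.from_quat(p["orientation"]).as_matrix()@np.array([u,-v,-1.])
def proj(cam,X):
    p=r.camera_params(cam);K=np.array(p["K"])
    c=R.from_quat(p["orientation"]).as_matrix().T@(np.array(X)-p["position"])
    return K[0,0]*c[0]/-c[2]+K[0,2],K[1,1]*-c[1]/-c[2]+K[1,2]
def tri(a,b):
    A=np.zeros((3,3));B=np.zeros(3)
    for o,d in(a,b):
        d=d/np.linalg.norm(d);P=np.eye(3)-np.outer(d,d);A+=P;B+=P@o
    return np.linalg.solve(A,B)
E
python3 - <<'E'
from h import *
im={}
for c in("scene","side"):
    im[c],d=r.read_camera(c); cv2.imwrite(f"pics/{c}0.png",im[c][:,:,::-1]); np.save(f"{c}_d.npy",d)
    p=r.camera_params(c);print(c,p["position"],p["K"])
    print(R.from_quat(p["orientation"]).as_matrix()[:,2])
pts=["index_head","wheel_axis","pawl_pivot","pawl_pin","peg_1","red_mark","pointer_tip"]
for t in pts:
    L={}
    for c in im:
        q=r.landmark_of(c,t); L[c]=q
        print(t,c,[(np.round(x["location"]).tolist(),round(x["conf"],2)) for x in q[:4]])
    if L["scene"] and L["side"]:
        print("  tri",np.round(tri(ray("scene",L["scene"][0]["location"]),ray("side",L["side"][0]["location"])),4))
print(r.observe())
E
```

```text
pics
scene [-0.21185401 -0.44493381  0.90500751] [[589.17629078   0.         317.92217565]
 [  0.         589.17629078 245.11069384]
 [  0.           0.           1.        ]]
[-0.62100037 -0.41812127  0.66297296]
side [0.47456367 1.0091581  0.55388959] [[600.77571147   0.         319.21192813]
 [  0.         600.77571147 236.83999536]
 [  0.           0.           1.        ]]
[-0.03388145  0.90581461  0.42231734]
index_head scene [([325.0, 282.0], 0.97), ([300.0, 250.0], 0.74)]
index_head side [([301.0, 286.0], 0.69), ([314.0, 223.0], 0.43)]
  tri [0.5459 0.043  0.0031]
wheel_axis scene [([326.0, 249.0], 0.75)]
wheel_axis side [([299.0, 240.0], 0.55)]
  tri [0.5466 0.0447 0.0975]
pawl_pivot scene [([347.0, 268.0], 0.82)]
pawl_pivot side [([317.0, 223.0], 0.8)]
  tri [ 0.5171 -0.0234  0.1024]
pawl_pin scene [([331.0, 234.0], 0.61)]
pawl_pin side [([326.0, 186.0], 0.94)]
  tri [0.5    0.0073 0.1867]
peg_1 scene [([324.0, 261.0], 0.97), ([310.0, 230.0], 0.94)]
peg_1 side [([309.0, 263.0], 0.92), ([313.0, 224.0], 0.88), ([332.0, 224.0], 0.62), ([325.0, 263.0], 0.59)]
  tri [0.535  0.04
[... 312 characters left out ...]
0.00249053,  1.59938038,  0.00181449,
        0.94293688, -0.0797894 ]), 'joint_vel': array([ 5.06935119e-05, -5.79271655e-04, -2.61109228e-04, -4.69851796e-04,
        9.08264449e-04, -1.13748871e-03, -2.95622345e-04]), 'joint_torque': array([ 1.57657792e-03, -7.64735699e+01,  1.49712972e+00, -2.52683276e+01,
       -5.22079971e-02,  1.05099208e-02,  4.42502994e-05]), 'ee_pos': array([0.25797221, 0.67755169, 0.2089405 ]), 'orientation': array([ 1.80867483e-01,  9.83507475e-01, -3.67327403e-06,  3.16206949e-05]), 'contact_force': array([ 0.62711679, -0.16278063,  0.59752499]), 'wrist_torque': array([ 0.02141401, -0.03774637, -0.00033501]), 'grip_force': 0.0, 'grip_width': 0.9985630148351486}
```

View pics/scene0.png

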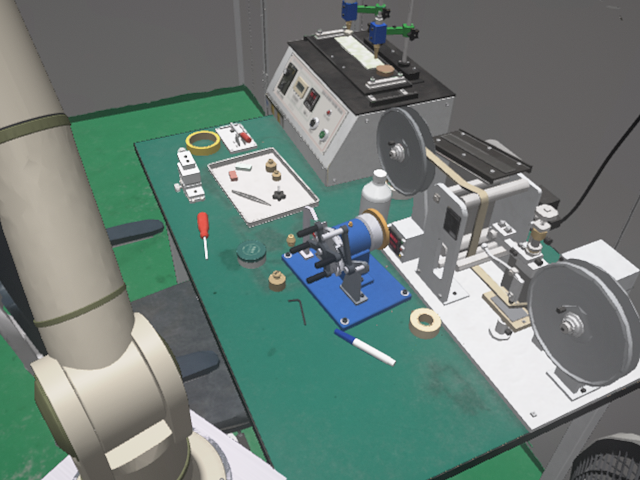

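View pics/side0.png

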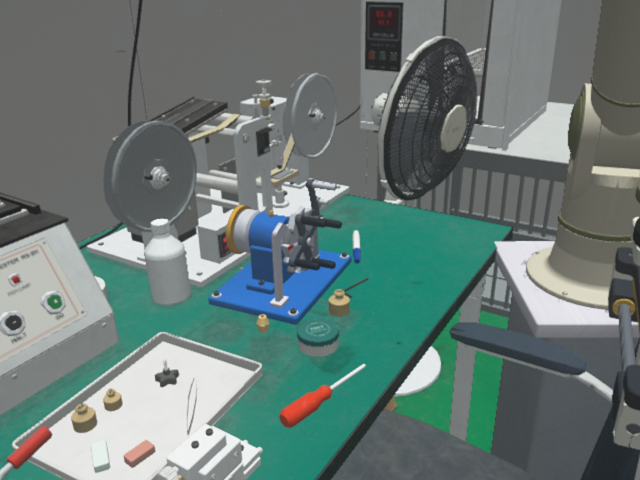

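```bash
cat >> h.py <<'E'
from scipy.optimize import least_squares
def head2w(pose,p):
    x,y,t=pose;c,s=np.cos(t),np.sin(t);p=np.asarray(p,float)
    return np.array([x+c*p[0]-s*p[1],y+s*p[0]+c*p[1],p[2]])
def pin(a): b=np.radians(20)-a; return [-28,-78+85*np.sin(b),107+85*np.cos(b)]
def peg(q,k=0): b=q-0.26-k*np.pi/2; return [-40,52*np.sin(b),100+52*np.cos(b)]
def mark(q): b=q+np.pi/4; return [-6,47.5*np.sin(b),100+47.5*np.cos(b)]
E
python3 - <<'E'
from h import *
obs={"scene":{"o":(325,282),"w":(326,249),"pin":(331,234),"pt":(315,219),"mark":(312,235),"p1":(310,230)},
"side":{"o":(301,286),"w":(299,240),"pin":(326,186),"pt":(289,226),"mark":(290,246),"p1":(313,224)}}
def model(v):
    q,a=v[3:5]
    return {"o":[0,0,0],"w":[0,0,100],"pin":pin(a),"pt":[0,44.2,144.2],"mark":mark(q),"p1":peg(q)}
def f(v):
    out=[];m=model(v)
    for c in obs:
        for k,px in obs[c].items():
            out+=list(np.array(proj(c,head2w(v[:3],np.array(m[k])/1000)))-px)
    return np.array(out)
s=least_squares(f,[.546,.044,-.36,.7,.1],loss="soft_l1",x_scale=[.01,.01,.1,.1,.1])
print(np.round(s.x,4));print(np.round(f(s.x).reshape(-1,2),1))
E
```

```text
[ 0.5459  0.0437 -0.405   0.7035  0.0469]
[[ 0.1  0.3]
 [ 0.6 -1.2]
 [-0.5 -0. ]
 [ 0.7  0.3]
 [ 0.1 -0.6]
 [-5.6  0.6]
 [ 0.3  1.8]
 [ 0.5 -1.1]
 [-0.8 -1.3]
 [-2.1 -0.5]
 [ 0.2  2.3]
 [ 0.8 -1.2]]
```

```bash
cat >> h.py <<'E'
POSE=(.5459,.0437,-.405)
def go(x,y,ztip,pose=POSE):
    "deltas (cm, rad) to put fingertip centre at head mm x,y, height ztip mm, tool y along head y, pointing down"
    o=r.observe();Rt=R.from_quat(o["orientation"]);t=pose[2]
    w=head2w(pose,np.array([x,y,ztip+22])/1000)
    Rg=R.from_matrix(np.array([[-np.cos(t),-np.sin(t),0],[-np.sin(t),np.cos(t),0],[0,0,-1]]).T)
    print("xyz",np.round(Rt.inv().apply(w-o["ee_pos"])*100,2),"rot",np.round((Rt.inv()*Rg).as_rotvec(),3),"R",round(np.hypot(*w[:2]),3))
def where(pose=POSE):
    o=r.observe();t=pose[2];p=o["ee_pos"]+R.from_quat(o["orientation"]).apply([0,0,.022]);d=p-[pose[0],pose[1],0]
    c,s=np.cos(t),np.sin(t);f=o["contact_force"]
    print("t",round(o["time"],2),"tip head mm",np.round([1000*(c*d[0]+s*d[1]),1000*(-s*d[0]+c*d[1]),1000*p[2]],1),"F head",np.round([c*f[0]+s*f[1],-s*f[0]+c*f[1],f[2]],1))
E
python3 -c "
from h import *
go(-30,-10,260)"
```

```text
xyz [-46.42 -49.87  -7.3 ] rot [0.    0.    0.041] R 0.516
```

>>> jog_arm --deltas '[{"jaw": 1, "x": 0, "y": 0, "z": -4}, {"jaw": 1, "x": 0, "y": 0, "z": -7.3}, {"jaw": 1, "x": -2.5, "y": -2.7, "z": -7.3}, {"jaw": 1, "x": -5.1, "y": -5.5, "z": -7.3}, {"jaw": 1, "x": -7.7, "y": -8.3, "z": -7.3}, {"jaw": 1, "x": -10.3, "y": -11.1, "z": -7.3}, {"jaw": 1, "x": -12.9, "y": -13.9, "z": -7.3}, {"jaw": 1, "x": -15.5, "y": -16.7, "z": -7.3}, {"jaw": 1, "x": -18.1, "y": -19.5, "z": -7.3}, {"jaw": 1, "x": -20.7, "y": -22.3, "z": -7.3}, {"jaw": 1, "x": -23.3, "y": -25.1, "z": -7.3}, {"jaw": 1, "x": -25.9, "y": -27.9, "z": -7.3}, {"jaw": 1, "x": -28.5, "y": -30.7, "z": -7.3}, {"jaw": 1, "x": -31.1, "y": -33.5, "z": -7.3}, {"jaw": 1, "x": -33.7, "y": -36.3, "z": -7.3}, {"jaw": 1, "x": -36.3, "y": -39.1, "z": -7.3}, {"jaw": 1, "x": -38.9, "y": -41.9, "z": -7.3}, {"jaw": 1, "x": -41.5, "y": -44.7, "z": -7.3}, {"jaw": 1, "x": -44, "y": -47.4, "z": -7.3, "az": 0.02}, {"jaw": 1, "x": -46.4, "y": -49.9, "z": -7.3, "az": 0.041}]'

```text
$.deltas[0]: bad value
```

Run:
```python
from h import *
where()
for c in("scene","side","wrist"):
    im,d=r.read_camera(c); cv2.imwrite(f"pics/{c}1.png",im[:,:,::-1])
o=r.observe();p=r.camera_params("wrist");T=np.array(p["tool_from_camera"]);K=np.array(p["K"])
print(np.round(T,3).tolist(),K[0,0],K[0,2],K[1,2])
Rt=R.from_quat(o["orientation"]).as_matrix()
def wray(px):
    u,v=(px[0]-K[0,2]),(px[1]-K[1,2]);rr=np.hypot(u,v);th=rr/K[0,0]
    d=np.array([np.sin(th)*u/rr,-np.sin(th)*v/rr,-np.cos(th)])
    return o["ee_pos"]+Rt@T[:3,3],Rt@T[:3,:3]@d
for t,z in(("wheel_axis",.1),("pawl_pin",.189),("peg_1",None),("pointer_tip",.1442),("red_mark",None),("pawl_pivot",.107)):
    for q in r.landmark_of("wrist",t)[:4]:
        e,dd=wray(q["location"]);X=e+dd*(((z or .147)-e[2])/dd[2]);t0=POSE[2];c,s=np.cos(t0),np.sin(t0);D=X-[POSE[0],POSE[1],0]
        print(t,np.round(q["location"]),round(q["conf"],2),"head",np.round([1e3*(c*D[0]+s*D[1]),1e3*(-s*D[0]+c*D[1]),1e3*X[2]],1))
```

```text
t 0.8 tip head mm [-514.4  469.1  186.9] F head [0.6 0.1 0.6]
[[-0.0, 0.956, 0.293, 0.081], [1.0, 0.0, -0.0, 0.001], [-0.0, 0.293, -0.956, -0.175], [0.0, 0.0, 0.0, 1.0]] 371.64829954431775 321.29510406514095 240.62011547571376
```

>>> jog_arm --deltas '[{"jaw": 1, "x": 0, "y": 0, "z": -4, "ax": 0, "ay": 0, "az": 0}, {"jaw": 1, "x": 0, "y": 0, "z": -7.3, "ax": 0, "ay": 0, "az": 0}]'

```text
time: 1.42
ee_pos: [0.2577, 0.6767, 0.2816]
orientation: [0.181, 0.984, -0.002, -0.0]
contact_force: [-0.9, 1.3, 0.5]
grip_width: 0.903
grip_force: 0.0
```

>>> jog_arm --deltas '[{"jaw": 1, "x": -2.6, "y": -2.8, "z": 0, "ax": 0, "ay": 0, "az": 0}, {"jaw": 1, "x": -5.2, "y": -5.6, "z": 0, "ax": 0, "ay": 0, "az": 0}, {"jaw": 1, "x": -7.8, "y": -8.4, "z": 0, "ax": 0, "ay": 0, "az": 0}, {"jaw": 1, "x": -10.4, "y": -11.2, "z": 0, "ax": 0, "ay": 0, "az": 0}, {"jaw": 1, "x": -13, "y": -14, "z": 0, "ax": 0, "ay": 0, "az": 0}, {"jaw": 1, "x": -15.6, "y": -16.8, "z": 0, "ax": 0, "ay": 0, "az": 0}, {"jaw": 1, "x": -18.2, "y": -19.6, "z": 0, "ax": 0, "ay": 0, "az": 0}, {"jaw": 1, "x": -20.8, "y": -22.4, "z": 0, "ax": 0, "ay": 0, "az": 0}, {"jaw": 1, "x": -23.4, "y": -25.2, "z": 0, "ax": 0, "ay": 0, "az": 0}, {"jaw": 1, "x": -26, "y": -28, "z": 0, "ax": 0, "ay": 0, "az": 0}, {"jaw": 1, "x": -28.6, "y": -30.8, "z": 0, "ax": 0, "ay": 0, "az": 0}, {"jaw": 1, "x": -31.2, "y": -33.6, "z": 0, "ax": 0, "ay": 0, "az": 0}, {"jaw": 1, "x": -33.8, "y": -36.4, "z": 0, "ax": 0, "ay": 0, "az": 0}, {"jaw": 1, "x": -36.4, "y": -39.2, "z": 0, "ax": 0, "ay": 0, "az": 0}, {"jaw": 1, "x": -39, "y": -42, "z": 0, "ax": 0, "ay": 0, "az": 0.01}, {"jaw": 1, "x": -41.6, "y": -44.8, "z": 0, "ax": 0, "ay": 0, "az": 0.02}, {"jaw": 1, "x": -44, "y": -47.4, "z": 0, "ax": 0, "ay": 0, "az": 0.03}, {"jaw": 1, "x": -46.4, "y": -49.9, "z": 0, "ax": 0, "ay": 0, "az": 0.041}, {"jaw": 1, "x": -46.4, "y": -49.9, "z": 0, "ax": 0, "ay": 0, "az": 0.041}, {"jaw": 1, "x": -46.4, "y": -49.9, "z": 0, "ax": 0, "ay": 0, "az": 0.041}]'

```text
time: 3.08
ee_pos: [0.5145, 0.0441, 0.2821]
orientation: [0.203, 0.979, -0.0, 0.0]
contact_force: [-0.8, 0.7, 0.9]
grip_width: 0.005
grip_force: 0.0
```

```bash
cat > look.py <<'E'
from h import *
import sys
n=sys.argv[1]; where()
o=r.observe();Rt=R.from_quat(o["orientation"]).as_matrix()
for c in("scene","side","wrist"):
    im,d=r.read_camera(c); cv2.imwrite(f"pics/{c}{n}.png",im[:,:,::-1])
p=r.camera_params("wrist");T=np.array(p["tool_from_camera"]);K=np.array(p["K"])
def wray(px):
    u,v=(px[0]-K[0,2]),(px[1]-K[1,2]);rr=np.hypot(u,v);th=rr/K[0,0]
    d=np.array([np.sin(th)*u/rr,-np.sin(th)*v/rr,-np.cos(th)])
    return o["ee_pos"]+Rt@T[:3,3],Rt@T[:3,:3]@d
for t,z in(("wheel_axis",.1),("pawl_pin",.189),("peg_1",None),("pointer_tip",.1442),("red_mark",.1),("pawl_pivot",.107)):
    for q in r.landmark_of("wrist",t)[:4]:
        e,dd=wray(q["location"]);X=e+dd*(((z or .147)-e[2])/dd[2]);t0=POSE[2];c,s=np.cos(t0),np.sin(t0);D=X-[POSE[0],POSE[1],0]
        print(t,np.round(q["location"]),round(q["conf"],2),"head",np.round([1e3*(c*D[0]+s*D[1]),1e3*(-s*D[0]+c*D[1]),1e3*X[2]],1))
E
python3 look.py 2
```

```text
t 3.08 tip head mm [-29.  -12.  260.1] F head [-1.   0.4  0.9]
wheel_axis [332. 243.] 0.59 head [  2.   -0.2 100. ]
pawl_pin [264. 244.] 0.61 head [-26.  -54.4 189. ]
peg_1 [280. 212.] 0.95 head [-41.6 -46.6 147. ]
peg_1 [374. 204.] 0.86 head [-48.3  33.9 147. ]
peg_1 [354. 221.] 0.76 head [-32.6  17.4 147. ]
peg_1 [314. 199.] 0.56 head [-52. -17. 147.]
pointer_tip [382. 255.] 0.86 head [ -0.4  43.8 144.2]
red_mark [379. 241.] 0.77 head [ -0.1  47.7 100. ]
red_mark [280. 213.] 0.5 head [-29.6 -51.3 100. ]
pawl_pivot [251. 248.] 0.96 head [  4.1 -81.6 107. ]
pawl_pivot [520.  99.] 0.56 head [-152.8  192.4  107. ]
pawl_pivot [182. 196.] 0.24 head [ -50.6 -149.9  107. ]
pawl_pivot [263. 244.] 0.2 head [  0.6 -69.3 107. ]
```

View pics/wrist2.png

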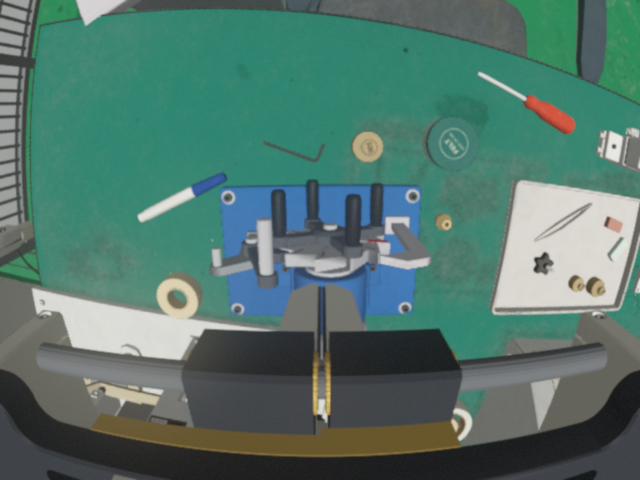

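>>> jog_arm --deltas '[{"jaw": 1, "x": 0, "y": 0, "z": 3, "ax": 0, "ay": 0, "az": 0}, {"jaw": 1, "x": 0, "y": 0, "z": 6, "ax": 0, "ay": 0, "az": 0}, {"jaw": 1, "x": 0, "y": 0, "z": 8.3, "ax": 0, "ay": 0, "az": 0}, {"jaw": 1, "x": 0, "y": -1, "z": 8.3, "ax": 0, "ay": 0, "az": 0}, {"jaw": 1, "x": 0, "y": -1.5, "z": 8.3, "ax": 0, "ay": 0, "az": 0}, {"jaw": 1, "x": 0, "y": -1.9, "z": 8.3, "ax": 0, "ay": 0, "az": 0}, {"jaw": 1, "x": 0, "y": -2.3, "z": 8.3, "ax": 0, "ay": 0, "az": 0}, {"jaw": 1, "x": 0, "y": -2.7, "z": 8.3, "ax": 0, "ay": 0, "az": 0}, {"jaw": 1, "x": 0, "y": -3.1, "z": 8.3, "ax": 0, "ay": 0, "az": 0}, {"jaw": 1, "x": 0, "y": -3.5, "z": 8.3, "ax": 0, "ay": 0, "az": 0}, {"jaw": 1, "x": 0, "y": -3.9, "z": 8.3, "ax": 0, "ay": 0, "az": 0}, {"jaw": 1, "x": 0, "y": -4.3, "z": 8.3, "ax": 0, "ay": 0, "az": 0}, {"jaw": 1, "x": 0, "y": -4.7, "z": 8.3, "ax": 0, "ay": 0, "az": 0}, {"jaw": 1, "x": 0, "y": -5.1, "z": 8.3, "ax": 0, "ay": 0, "az": 0}, {"jaw": 1, "x": 0, "y": -5.5, "z": 8.3, "ax": 0, "ay": 0, "az": 0}, {"jaw": 1, "x": 0, "y": -5.9, "z": 8.3, "ax": 0, "ay": 0, "az": 0}, {"jaw": 1, "x": 0, "y": -6.2, "z": 8.3, "ax": 0, "ay": 0, "az": 0}, {"jaw": 1, "x": 0, "y": -6.4, "z": 8.3, "ax": 0, "ay": 0, "az": 0}, {"jaw": 1, "x": 0, "y": -6.4, "z": 8.3, "ax": 0, "ay": 0, "az": 0}, {"jaw": 1, "x": 0, "y": -6.4, "z": 8.3, "ax": 0, "ay": 0, "az": 0}]'

```text
time: 5.2
ee_pos: [0.4889, -0.0127, 0.1989]
orientation: [0.201, 0.98, 0.0, 0.0]
contact_force: [-0.6, -0.5, 0.0]
grip_width: 0.006
grip_force: 0.0
```

```bash
python3 look.py 3
```

```text
t 5.2 tip head mm [-30.2 -74.3 176.9] F head [-0.3 -0.7  0. ]
wheel_axis [415. 275.] 0.78 head [  1.9   3.3 100. ]
wheel_axis [521. 150.] 0.44 head [-104.4   87.6  100. ]
pawl_pin [358. 289.] 0.95 head [-27.  -53.1 189. ]
peg_1 [354. 238.] 0.96 head [-43.6 -52.1 147. ]
peg_1 [459. 248.] 0.92 head [-36.8  19.7 147. ]
peg_1 [386. 215.] 0.87 head [-58.8 -32.1 147. ]
peg_1 [459. 221.] 0.76 head [-55.6  17.6 147. ]
pointer_tip [487. 293.] 0.96 head [ -0.9  48.2 144.2]
red_mark [211. 207.] 0.68 head [ -54.9 -158.9  100. ]
red_mark [434. 152.] 0.59 head [-97.2  11.7 100. ]
red_mark [471. 270.] 0.58 head [ -2.1  52.1 100. ]
pawl_pivot [315. 279.] 0.6 head [  1.6 -77.9 107. ]
```

View pics/wrist3.png

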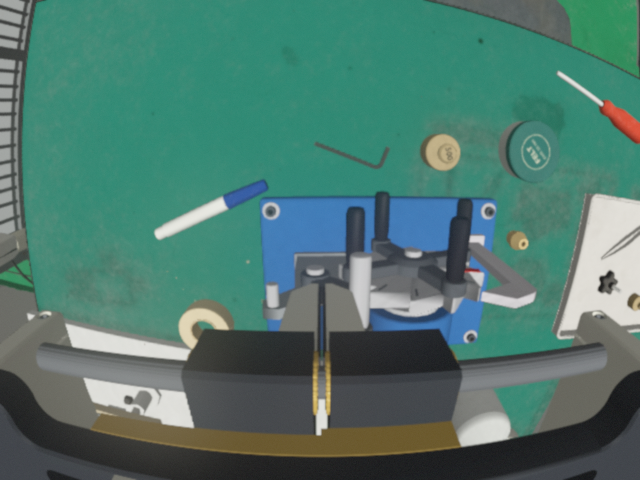

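Run:
```python
import cv2,numpy as np
from h import *
a=cv2.imread("pics/scene3.png")[150:330,230:430];b=cv2.imread("pics/side3.png")[120:300,220:420]
cv2.imwrite("pics/c3.png",np.hstack([cv2.resize(a,None,fx=2,fy=2,interpolation=3),cv2.resize(b,None,fx=2,fy=2,interpolation=3)]))
for c in("scene","side"):
    for y in(-17.5,17.5): print(c,y,np.round(proj(c,head2w(POSE,np.array([-30,-74.3+y,177])/1000))))
    print([(np.round(q["location"]),q["conf"]) for q in r.landmark_of(c,"pawl_pin")])
```

```text
scene -17.5 [341. 251.]
scene 17.5 [331. 240.]
[(array([330., 234.]), 0.64), (array([425., 327.]), 0.18)]
side -17.5 [335. 184.]
side 17.5 [327. 190.]
[(array([325., 188.]), 0.75)]
```

View pics/c3.png

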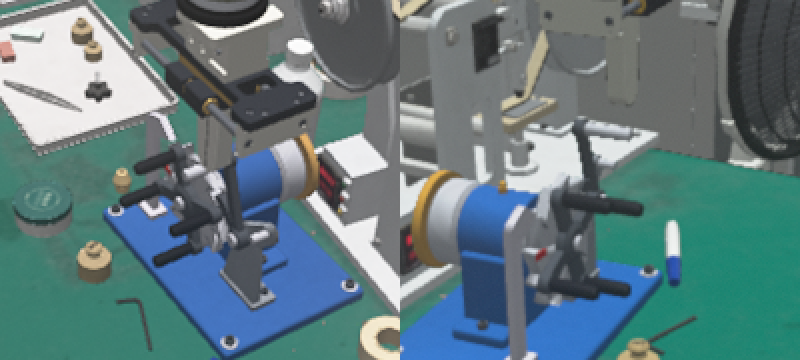

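Run:
```python
from h import *
where()
t=POSE[2];c,s=np.cos(t),np.sin(t)
for cam in("side","scene"):
    im,d=r.read_camera(cam)
    o,_=ray(cam,(0,0));P=[]
    for v in range(120,330):
        for u in range(220,440):
            if d[v,u]>0:
                X=o+ray(cam,(u,v))[1]*d[v,u] if 0 else None
    p=r.camera_params(cam);K=np.array(p["K"]);M=R.from_quat(p["orientation"]).as_matrix()
    V,U=np.mgrid[0:480,0:640];C=np.stack([(U-K[0,2])/K[0,0],-(V-K[1,2])/K[1,1],-np.ones_like(d)],-1)*d[...,None]
    X=C@M.T+p["position"];D=X-[POSE[0],POSE[1],0]
    H=np.stack([c*D[...,0]+s*D[...,1],-s*D[...,0]+c*D[...,1],D[...,2]],-1)*1000
    m=(d>0)&(abs(H[...,0]+30)<25)&(abs(H[...,1]+74)<35)&(H[...,2]>165)&(H[...,2]<260)
    h=H[m]
    for z in range(165,260,5):
        k=h[(h[:,2]>=z)&(h[:,2]<z+5)]
        if len(k):print(cam,z,len(k),"x",np.round(np.percentile(k[:,0],[0,50,100])),"y",np.round(np.percentile(k[:,1],[0,50,100])))
```

```text
t 5.75 tip head mm [-30.2 -74.3 176.9] F head [ 0.1 -1.1  0.5]
side 180 31 x [-48. -29.  -5.] y [-55. -48. -45.]
side 185 63 x [-48. -28.  -5.] y [-55. -47. -41.]
side 190 68 x [-49. -27.  -6.] y [-56. -49. -43.]
side 195 1 x [-7. -7. -7.] y [-48. -48. -48.]
side 205 12 x [-40. -35. -22.] y [-75. -69. -66.]
side 210 29 x [-41. -39. -23.] y [-85. -66. -60.]
side 215 36 x [-41. -37. -22.] y [-83. -61. -56.]
side 220 40 x [-42. -39. -23.] y [-88. -60. -55.]
side 225 41 x [-41. -39. -23.] y [-86. -59. -56.]
side 230 43 x [-41. -39. -24.] y [-90. -60. -53.]
side 235 46 x [-41. -37. -21.] y [-90. -59. -53.]
side 240 52 x [-41. -39. -22.] y [-89. -59. -53.]
side 245 46 x [-42. -37. -22.] y [-88. -59. -55.]
side 250 44 x [-41. -39. -22.] y [-89. -60. -53.]
side 255 45 x [-41. -38. -23.] y [-90. -58. -54.]
scene 175 2 x [-7. -6. -5.] y [-64. -59. -55.]
scene 180 14 x [-48. -28.  -5.] y [-59. -58. -51.]
scene 185 27 x [-50. -39.  -6.] y [-63. -58. -47.]
scene 190 33 x [-50. -41. -30.] y [-62. -56. -51.]
scene 195 3 x [-42. -41. -40.] y [-58. -55. -55.]
scene 205 5 x [-41. -41. -39.] y [-80. -75. -69.]
scene 210 13 x [-42. -40. -38.] y [-82. -72. -64.]
scene 215 28 x [-42. -40. -26.] y [-91. -83. -61.]
scene 220 31 x [-42. -40. -24.] y [-92. -87. -64.]
scene 225 40 x [-42. -40. -24.] y [-93. -84. -59.]
scene 230 34 x [-42. -40. -25.] y [-91. -86. -61.]
scene 235 37 x [-42. -39. -23.] y [-92. -88. -60.]
scene 240 41 x [-43. -39. -23.] y [-92. -87. -61.]
scene 245 34 x [-43. -40. -24.] y [-92. -84. -59.]
scene 250 43 x [-42. -40. -25.] y [-93. -86. -57.]
scene 255 37 x [-41. -40. -27.] y [-93. -86. -59.]
```

>>> jog_arm --deltas '[{"jaw": 1, "x": 0, "y": 0, "z": -2, "ax": 0, "ay": 0, "az": 0}, {"jaw": 1, "x": 0, "y": 3, "z": -2, "ax": 0, "ay": 0, "az": 0}, {"jaw": 1, "x": 0, "y": 6.4, "z": -2, "ax": 0, "ay": 0, "az": 0}, {"jaw": 1, "x": 0, "y": 6.4, "z": 1, "ax": 0, "ay": 0, "az": 0}, {"jaw": 1, "x": 0, "y": 6.4, "z": 3.6, "ax": 0, "ay": 0, "az": 0}, {"jaw": 1, "x": 0, "y": 6.4, "z": 3.6, "ax": 0, "ay": 0, "az": 0}]'

```text
time: 6.35
ee_pos: [0.512, 0.0466, 0.1595]
orientation: [0.2, 0.98, -0.001, -0.003]
contact_force: [-1.2, -0.6, -0.2]
grip_width: 0.004
grip_force: 0.0
```

```bash
cat > prof.py <<'E'
from h import *
where()
t=POSE[2];c,s=np.cos(t),np.sin(t)
def cloud(cam):
    im,d=r.read_camera(cam);p=r.camera_params(cam);K=np.array(p["K"]);M=R.from_quat(p["orientation"]).as_matrix()
    V,U=np.mgrid[0:480,0:640];C=np.stack([(U-K[0,2])/K[0,0],-(V-K[1,2])/K[1,1],-np.ones_like(d)],-1)*d[...,None]
    D=C@M.T+p["position"]-[POSE[0],POSE[1],0]
    H=np.stack([c*D[...,0]+s*D[...,1],-s*D[...,0]+c*D[...,1],D[...,2]],-1)*1000
    return H[d>0]
if __name__=="__main__":
    h=np.vstack([cloud("side"),cloud("scene")])
    h=h[(h[:,0]>-90)&(h[:,0]<15)&(abs(h[:,1]+10)<110)]
    for z in range(130,270,8):
        k=h[(h[:,2]>=z)&(h[:,2]<z+8)]
        if len(k):print(z,len(k),"x",np.round(np.percentile(k[:,0],[1,99])),"y",np.round(np.percentile(k[:,1],[1,10,90,99])))
E
python3 prof.py
```

```text
t 6.35 tip head mm [-32.4 -10.8 137.5] F head [-0.9 -1.  -0.2]
130 396 x [-16.  14.] y [-118. -111.   78.   93.]
138 382 x [-59.  11.] y [-113.  -62.   82.   93.]
146 467 x [-60.   6.] y [-73.  -9.  80.  90.]
154 207 x [-55.   5.] y [-71. -62.  72.  80.]
162 38 x [-43.   5.] y [-68. -67.  -5.  -2.]
170 88 x [-44.   5.] y [-67. -64.   2.   5.]
178 178 x [-48.   4.] y [-63. -59.   5.   6.]
186 333 x [-48.   4.] y [-62. -60.   5.   8.]
194 153 x [-43.   4.] y [-59. -54.   7.   9.]
202 121 x [-43. -25.] y [-29. -27.   7.   8.]
210 127 x [-43. -26.] y [-29. -27.   8.  10.]
218 128 x [-44. -24.] y [-29. -27.   9.  10.]
226 74 x [-43. -32.] y [-30. -26.   8.  10.]
234 49 x [-43. -36.] y [-27. -22.   8.  10.]
242 23 x [-45. -40.] y [-15. -10.  11.  17.]
250 233 x [-68.   1.] y [-98. -95.  77.  79.]
258 600 x [-69.   1.] y [-98. -97.  77.  79.]
266 892 x [-69.  -0.] y [-98. -96.  77.  78.]
```

>>> jog_arm --deltas '[{"jaw": 1, "x": 0, "y": -1, "z": 0, "ax": 0, "ay": 0, "az": 0}, {"jaw": 1, "x": 0, "y": -1.5, "z": 0, "ax": 0, "ay": 0, "az": 0}, {"jaw": 1, "x": 0, "y": -1.9, "z": 0, "ax": 0, "ay": 0, "az": 0}, {"jaw": 1, "x": 0, "y": -2.3, "z": 0, "ax": 0, "ay": 0, "az": 0}, {"jaw": 1, "x": 0, "y": -2.7, "z": 0, "ax": 0, "ay": 0, "az": 0}, {"jaw": 1, "x": 0, "y": -3.1, "z": 0, "ax": 0, "ay": 0, "az": 0}, {"jaw": 1, "x": 0, "y": -3.5, "z": 0, "ax": 0, "ay": 0, "az": 0}, {"jaw": 1, "x": 0, "y": -3.9, "z": 0, "ax": 0, "ay": 0, "az": 0}, {"jaw": 1, "x": 0, "y": -4.3, "z": 0, "ax": 0, "ay": 0, "az": 0}, {"jaw": 1, "x": 0, "y": -4.7, "z": 0, "ax": 0, "ay": 0, "az": 0}, {"jaw": 1, "x": 0, "y": -5.1, "z": 0, "ax": 0, "ay": 0, "az": 0}, {"jaw": 1, "x": 0, "y": -5.5, "z": 0, "ax": 0, "ay": 0, "az": 0}, {"jaw": 1, "x": 0, "y": -5.9, "z": 0, "ax": 0, "ay": 0, "az": 0}, {"jaw": 1, "x": 0, "y": -6.2, "z": 0, "ax": 0, "ay": 0, "az": 0}, {"jaw": 1, "x": 0, "y": -6.5, "z": 0, "ax": 0, "ay": 0, "az": 0}, {"jaw": 1, "x": 0, "y": -6.7, "z": 0, "ax": 0, "ay": 0, "az": 0}, {"jaw": 1, "x": 0, "y": -6.7, "z": 0, "ax": 0, "ay": 0, "az": 0}, {"jaw": 1, "x": 0, "y": -6.7, "z": 0, "ax": 0, "ay": 0, "az": 0}, {"jaw": 1, "x": 0, "y": -6.7, "z": 0, "ax": 0, "ay": 0, "az": 0}]'

```text
time: 8.03
ee_pos: [0.4878, -0.0153, 0.163]
orientation: [0.201, 0.98, 0.0, 0.0]
contact_force: [-0.1, 0.4, 1.2]
grip_width: 0.01
grip_force: 0.0
```

```bash
cat > est.py <<'E'
from h import *
where()
for t in("pawl_pin","peg_1","red_mark"):
    L={}
    for c in("scene","side"):
        r.read_camera(c) if t=="pawl_pin" else 0
        L[c]=r.landmark_of(c,t)[:4]
    t0=POSE[2];c,s=np.cos(t0),np.sin(t0)
    for a in L["scene"]:
        for b in L["side"]:
            ra,rb=ray("scene",a["location"]),ray("side",b["location"]);X=tri(ra,rb)
            n=np.cross(ra[1],rb[1]);n/=np.linalg.norm(n);gap=abs(n@(ra[0]-rb[0]))*1e3
            if gap>6: continue
            D=X-[POSE[0],POSE[1],0];h=np.array([c*D[0]+s*D[1],-s*D[0]+c*D[1],D[2]])*1e3
            q=(np.arctan2(h[1],h[2]-100)+.26) if t=="peg_1" else np.arctan2(h[1],h[2]-100)-np.pi/4 if t=="red_mark" else np.radians(20)-np.arctan2(h[1]+78,h[2]-107)
            print(t,np.round(h,1),"rad",round(np.hypot(h[1],h[2]-100),1),"gap",round(gap,1),"q",round(q,3),round(a["conf"],2),round(b["conf"],2))
E
python3 est.py
```

```text
t 8.03 tip head mm [-30.2 -77.1 141. ] F head [-0.2  0.4  1.2]
pawl_pin [ -24.9 -118.6  174.8] rad 140.2 gap 2.4 q 0.888 0.63 0.56
peg_1 [-39.7 -18.8  55. ] rad 48.8 gap 4.6 q -2.486 0.97 0.67
peg_1 [-38.2 -45.  115.2] rad 47.5 gap 1.5 q -0.985 0.69 0.65
```

>>> jog_arm --deltas '[{"jaw": 1, "x": 0, "y": 0, "z": -3.6, "ax": 0, "ay": 0, "az": 0}, {"jaw": 1, "x": 0.4, "y": 4, "z": -3.6, "ax": 0, "ay": 0, "az": 0}, {"jaw": 1, "x": 0.8, "y": 8, "z": -3.6, "ax": 0, "ay": 0, "az": 0}, {"jaw": 1, "x": 0.9, "y": 12, "z": -3.6, "ax": 0, "ay": 0, "az": 0}, {"jaw": 1, "x": 0.9, "y": 13.7, "z": -3.6, "ax": 0, "ay": 0, "az": 0}, {"jaw": 1, "x": 0.9, "y": 13.7, "z": -3.6, "ax": 0, "ay": 0, "az": 0}, {"jaw": 1, "x": 0.9, "y": 13.7, "z": 0, "ax": 0, "ay": 0, "az": 0}, {"jaw": 1, "x": 0.9, "y": 13.7, "z": 3.3, "ax": 0, "ay": 0, "az": 0}, {"jaw": 1, "x": 0.9, "y": 13.7, "z": 3.3, "ax": 0, "ay": 0, "az": 0}, {"jaw": 1, "x": 0.9, "y": 13.7, "z": 3.3, "ax": 0, "ay": 0, "az": 0}]'

```text
time: 9.27
ee_pos: [0.5321, 0.1127, 0.1291]
orientation: [0.202, 0.979, -0.001, -0.002]
contact_force: [0.9, -0.3, 0.8]
grip_width: 0.004
grip_force: 0.0
```

```bash
python3 est.py;python3 prof.py
python3 - <<'E'
import cv2,numpy as np
from h import *
a,_=r.read_camera("scene");b,_=r.read_camera("side")
cv2.imwrite("pics/c4.png",np.hstack([cv2.resize(x,None,fx=2.6,fy=2.6,interpolation=3) for x in(a[170:320,250:400],b[130:280,230:380])])[:,:,::-1])
E
```

```text
t 9.27 tip head mm [-39.9  57.9 107.1] F head [0.9 0.1 0.8]
pawl_pin [ -24.9 -120.9  168.7] rad 139.1 gap 0.4 q 0.957 0.73 0.73
peg_1 [-34.7 -44.5 112.5] rad 46.2 gap 0.9 q -1.037 0.74 0.61
red_mark [ -0.8  42.  102.8] rad 42.1 gap 2.2 q 0.719 0.73 0.79
t 9.67 tip head mm [-38.8  59.9 108.9] F head [ 0.2  0.3 -0.2]
130 310 x [-16.  13.] y [-118. -111.   81.   93.]
138 417 x [-59.  11.] y [-115.  -89.   76.   93.]
146 589 x [-60.   5.] y [-113.  -84.   75.   91.]
154 309 x [-56.   5.] y [-114.  -88.   75.   78.]
162 125 x [-51.  -2.] y [-118.   44.   77.   78.]
170 141 x [-50. -11.] y [-120.   41.   78.   79.]
178 131 x [-51. -17.] y [-120.   42.   78.   79.]
186 129 x [-51. -33.] y [41. 44. 79. 80.]
194 77 x [-51. -43.] y [42. 46. 78. 80.]
202 60 x [-51. -43.] y [42. 47. 79. 80.]
210 40 x [-50. -45.] y [53. 57. 80. 81.]
218 30 x [-75.  -7.] y [-27. -26.  31.  69.]
226 291 x [-77.  -7.] y [-29. -27.  86.  92.]
234 498 x [-77.  -9.] y [-28. -26.  89.  97.]
242 590 x [-77. -16.] y [-33. -19.  89.  93.]
250 378 x [-76.  -7.] y [-35. -33.  83.  92.]
258 730 x [-76.  -9.] y [-36. -34.  85.  97.]
266 890 x [-74.  -9.] y [-34. -28.  80.  98.]
```

View pics/c4.png

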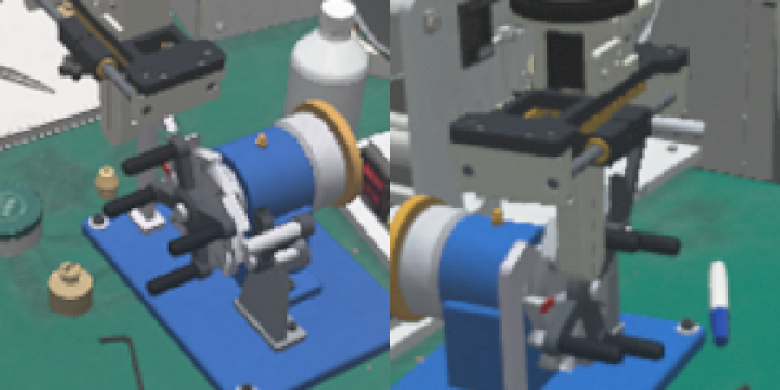

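>>> jog_arm --deltas '[{"jaw": 1, "x": 0, "y": -0.7, "z": 0, "ax": 0, "ay": 0, "az": 0}, {"jaw": 1, "x": 0, "y": -1.1, "z": 0, "ax": 0, "ay": 0, "az": 0}, {"jaw": 1, "x": 0, "y": -1.4, "z": 0, "ax": 0, "ay": 0, "az": 0}, {"jaw": 1, "x": 0, "y": -1.7, "z": 0, "ax": 0, "ay": 0, "az": 0}, {"jaw": 1, "x": 0, "y": -2.0, "z": 0, "ax": 0, "ay": 0, "az": 0}, {"jaw": 1, "x": 0, "y": -2.3, "z": 0, "ax": 0, "ay": 0, "az": 0}, {"jaw": 1, "x": 0, "y": -2.6, "z": 0, "ax": 0, "ay": 0, "az": 0}, {"jaw": 1, "x": 0, "y": -2.9, "z": 0, "ax": 0, "ay": 0, "az": 0}, {"jaw": 1, "x": 0, "y": -3.1, "z": 0, "ax": 0, "ay": 0, "az": 0}, {"jaw": 1, "x": 0, "y": -3.3, "z": 0, "ax": 0, "ay": 0, "az": 0}, {"jaw": 1, "x": 0, "y": -3.3, "z": 0, "ax": 0, "ay": 0, "az": 0}, {"jaw": 1, "x": 0, "y": -3.3, "z": 0, "ax": 0, "ay": 0, "az": 0}]'

```text
time: 10.87
ee_pos: [0.5204, 0.0833, 0.1299]
orientation: [0.201, 0.98, -0.0, 0.0]
contact_force: [1.4, 0.6, 2.1]
grip_width: 0.003
grip_force: 1.1
```

```bash
python3 est.py
```

```text
t 10.87 tip head mm [-39.1  26.3 107.9] F head [1.1 1.1 2.1]
pawl_pin [ -29.2 -120.5  172.2] rad 140.5 gap 3.0 q 0.926 0.72 0.55
peg_1 [-66.4  10.2 129.1] rad 30.9 gap 5.5 q 0.597 0.8 0.66
peg_1 [-38.5   1.6 150. ] rad 50.0 gap 1.4 q 0.292 0.67 0.88
red_mark [ -5.9  39.8 113.3] rad 41.9 gap 4.0 q 0.462 0.73 0.86
```

>>> jog_arm --deltas '[{"jaw": 1, "x": 0, "y": -0.3, "z": 0, "ax": 0, "ay": 0, "az": 0}, {"jaw": 1, "x": 0, "y": -0.6, "z": 0, "ax": 0, "ay": 0, "az": 0}, {"jaw": 1, "x": 0, "y": -0.6, "z": 0, "ax": 0, "ay": 0, "az": 0}, {"jaw": 1, "x": 0, "y": -0.6, "z": 0, "ax": 0, "ay": 0, "az": 0}, {"jaw": 1, "x": 0, "y": 0.7, "z": 0, "ax": 0, "ay": 0, "az": 0}, {"jaw": 1, "x": 0, "y": 0.7, "z": -1, "ax": 0, "ay": 0, "az": 0}, {"jaw": 1, "x": 0, "y": 0.7, "z": -4.5, "ax": 0, "ay": 0, "az": 0}, {"jaw": 1, "x": 0, "y": 0.7, "z": -7.7, "ax": 0, "ay": 0, "az": 0}, {"jaw": 1, "x": 0, "y": 0.7, "z": -7.7, "ax": 0, "ay": 0, "az": 0}, {"jaw": 1, "x": 0, "y": -3, "z": -8.2, "ax": 0, "ay": 0, "az": 0}, {"jaw": 1, "x": -0.5, "y": -7, "z": -8.2, "ax": 0, "ay": 0, "az": 0}, {"jaw": 1, "x": -0.9, "y": -11, "z": -8.2, "ax": 0, "ay": 0, "az": 0}, {"jaw": 1, "x": -0.9, "y": -15, "z": -8.2, "ax": 0, "ay": 0, "az": 0}, {"jaw": 1, "x": -0.9, "y": -18.5, "z": -8.2, "ax": 0, "ay": 0, "az": 0}, {"jaw": 1, "x": -0.9, "y": -20, "z": -8.2, "ax": 0, "ay": 0, "az": 0}, {"jaw": 1, "x": -0.9, "y": -20, "z": -8.2, "ax": 0, "ay": 0, "az": 0}]'

```text
time: 12.6
ee_pos: [0.4479, -0.107, 0.2123]
orientation: [0.204, 0.979, -0.001, -0.0]
contact_force: [-0.4, -0.5, 0.4]
grip_width: 0.004
grip_force: 0.0
```

```bash
python3 est.py; python3 look.py 5
```

```text
t 12.6 tip head mm [ -30.7 -177.2  190.3] F head [-0.2 -0.6  0.4]
pawl_pin [ -32.1 -124.   176.4] rad 145.7 gap 2.2 q 0.934 0.53 0.95
peg_1 [-64.4  11.8 130.6] rad 32.8 gap 4.8 q 0.627 0.92 0.56
peg_1 [-35.7 -52.7  98.3] rad 52.7 gap 4.5 q -1.344 0.87 0.56
peg_1 [-36.2   1.5  44.3] rad 55.7 gap 0.1 q 3.375 0.77 0.66
peg_1 [-36.7   6.1 152.2] rad 52.5 gap 3.9 q 0.377 0.68 0.87
red_mark [ -8.2  35.4 118.1] rad 39.8 gap 1.4 q 0.314 0.55 0.57
red_mark [-12.4  32.6 118.5] rad 37.5 gap 5.4 q 0.27 0.55 0.3
t 13.0 tip head mm [ -30.2 -172.3  189.8] F head [ 0.1 -0.7 -0.5]
wheel_axis [511. 268.] 0.79 head [  2.3   1.7 100. ]
wheel_axis [392. 273.] 0.68 head [   4.9 -111.4  100. ]
pawl_pin [395. 275.] 0.95 head [ -29.9 -128.4  189. ]
peg_1 [494. 215.] 0.73 head [-57.4 -48.3 147. ]
peg_1 [559. 224.] 0.73 head [-52.1  13.  147. ]
peg_1 [465. 226.] 0.72 head [-49.3 -70.5 147. ]
peg_1 [546. 243.] 0.63 head [-36.7   2.8 147. ]
pointer_tip [578. 277.] 0.95 head [ -4.9  48.3 144.2]
pointer_tip [394. 273.] 0.56 head [ -13.1 -119.1  144.2]
red_mark [562. 268.] 0.62 head [  3.4  62.1 100. ]
red_mark [549. 241.] 0.47 head [-23.4  40.4 100. ]
pawl_pivot [433. 275.] 0.71 head [  3.9 -77.2 107. ]
```

View pics/wrist5.png

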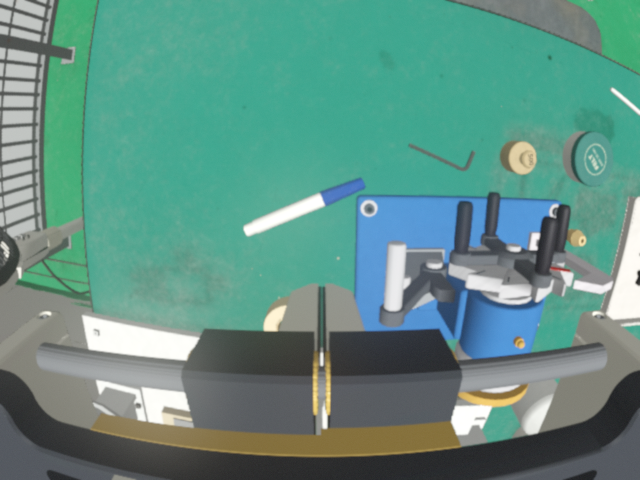

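>>> jog_arm --deltas '[{"jaw": 1, "x": 0, "y": 0, "z": 3, "ax": 0, "ay": 0, "az": 0}, {"jaw": 1, "x": 0, "y": 0, "z": 5.7, "ax": 0, "ay": 0, "az": 0}, {"jaw": 1, "x": 0, "y": 0.8, "z": 5.7, "ax": 0, "ay": 0, "az": 0}, {"jaw": 1, "x": 0, "y": 1.4, "z": 5.7, "ax": 0, "ay": 0, "az": 0}, {"jaw": 1, "x": 0, "y": 1.9, "z": 5.7, "ax": 0, "ay": 0, "az": 0}, {"jaw": 1, "x": 0, "y": 2.4, "z": 5.7, "ax": 0, "ay": 0, "az": 0}, {"jaw": 1, "x": 0, "y": 2.9, "z": 5.7, "ax": 0, "ay": 0, "az": 0}, {"jaw": 1, "x": 0, "y": 3.4, "z": 5.7, "ax": 0, "ay": 0, "az": 0}, {"jaw": 1, "x": 0, "y": 3.9, "z": 5.7, "ax": 0, "ay": 0, "az": 0}, {"jaw": 1, "x": 0, "y": 4.4, "z": 5.7, "ax": 0, "ay": 0, "az": 0}, {"jaw": 1, "x": 0, "y": 4.9, "z": 5.7, "ax": 0, "ay": 0, "az": 0}, {"jaw": 1, "x": 0, "y": 5.4, "z": 5.7, "ax": 0, "ay": 0, "az": 0}, {"jaw": 1, "x": 0, "y": 5.8, "z": 5.7, "ax": 0, "ay": 0, "az": 0}, {"jaw": 1, "x": 0, "y": 6.2, "z": 5.7, "ax": 0, "ay": 0, "az": 0}, {"jaw": 1, "x": 0, "y": 6.6, "z": 5.7, "ax": 0, "ay": 0, "az": 0}, {"jaw": 1, "x": 0, "y": 6.9, "z": 5.7, "ax": 0, "ay": 0, "az": 0}, {"jaw": 1, "x": 0, "y": 7.2, "z": 5.7, "ax": 0, "ay": 0, "az": 0}, {"jaw": 1, "x": 0, "y": 7.5, "z": 5.7, "ax": 0, "ay": 0, "az": 0}, {"jaw": 1, "x": 0, "y": 7.7, "z": 5.7, "ax": 0, "ay": 0, "az": 0}, {"jaw": 1, "x": 0, "y": 7.7, "z": 5.7, "ax": 0, "ay": 0, "az": 0}]'

```text
time: 15.12
ee_pos: [0.4804, -0.0325, 0.1549]
orientation: [0.201, 0.98, 0.0, 0.0]
contact_force: [0.2, 0.4, -0.5]
grip_width: 0.007
grip_force: 0.0
```

```bash
python3 est.py
```

```text
t 15.12 tip head mm [-30.1 -95.9 132.9] F head [ 0.   0.4 -0.5]
peg_1 [-62.4  12.2 130.6] rad 32.9 gap 5.7 q 0.64 0.97 0.86
peg_1 [-40.2  45.5  99. ] rad 45.5 gap 1.4 q 1.852 0.97 0.69
peg_1 [-35.8 -53.7  95.7] rad 53.9 gap 1.5 q -1.391 0.64 0.86
peg_1 [-41.5  -0.5  44.9] rad 55.1 gap 2.0 q -2.872 0.63 0.82
red_mark [ -5.7  34.  119.4] rad 39.2 gap 4.7 q 0.266 0.87 0.61
```

>>> jog_arm --deltas '[{"jaw": 1, "x": 0, "y": -1, "z": 0, "ax": 0, "ay": 0, "az": 0}, {"jaw": 1, "x": 0, "y": -1, "z": -3, "ax": 0, "ay": 0, "az": 0}, {"jaw": 1, "x": 0, "y": -1, "z": -6.5, "ax": 0, "ay": 0, "az": 0}, {"jaw": 1, "x": 0, "y": -1, "z": -6.5, "ax": 0, "ay": 0, "az": 0}, {"jaw": 1, "x": 0.3, "y": 3, "z": -6.5, "ax": 0, "ay": 0, "az": 0}, {"jaw": 1, "x": 0.6, "y": 7, "z": -6.5, "ax": 0, "ay": 0, "az": 0}, {"jaw": 1, "x": 0.9, "y": 11, "z": -6.5, "ax": 0, "ay": 0, "az": 0}, {"jaw": 1, "x": 0.9, "y": 14.3, "z": -6.5, "ax": 0, "ay": 0, "az": 0}, {"jaw": 1, "x": 0.9, "y": 14.3, "z": -6.5, "ax": 0, "ay": 0, "az": 0}, {"jaw": 1, "x": 0.9, "y": 14.3, "z": -6.5, "ax": 0, "ay": 0, "az": 0}]'

```text
time: 16.35
ee_pos: [0.5283, 0.1032, 0.2193]
orientation: [0.199, 0.98, -0.0, -0.0]
contact_force: [-1.3, -0.7, -0.2]
grip_width: 0.004
grip_force: 0.0
```

```bash
python3 est.py; python3 look.py 6|grep -v pivot
```

```text
t 16.35 tip head mm [-39.6  47.8 197.3] F head [-0.9 -1.2 -0.2]
pawl_pin [-28.5 -56.9 184.8] rad 102.1 gap 5.3 q 0.084 0.58 0.78
peg_1 [-38.2 -53.2  99.9] rad 53.2 gap 0.3 q -1.313 0.97 0.8
peg_1 [-68.   14.1 133.5] rad 36.3 gap 0.3 q 0.657 0.94 0.8
t 16.75 tip head mm [-38.9  45.8 198.1] F head [0.4 0.1 0.2]
wheel_axis [267. 276.] 0.89 head [  2.3  -0.5 100. ]
pawl_pin [150. 287.] 0.78 head [-25.7 -65.5 189. ]
pawl_pin [316. 152.] 0.55 head [-108.1   44.2  189. ]
peg_1 [276. 220.] 0.93 head [-58.9  15.5 147. ]
peg_1 [206. 233.] 0.92 head [-50.3 -36.  147. ]
peg_1 [321. 294.] 0.68 head [ -3.4  46.5 147. ]
peg_1 [328. 230.] 0.67 head [-51.7  51.4 147. ]
pointer_tip [320. 292.] 0.69 head [ -3.6  45.5 144.2]
red_mark [313. 277.] 0.68 head [  3.1  39.7 100. ]
red_mark [268. 276.] 0.52 head [  2.3   0.7 100. ]
```

View pics/wrist6.png

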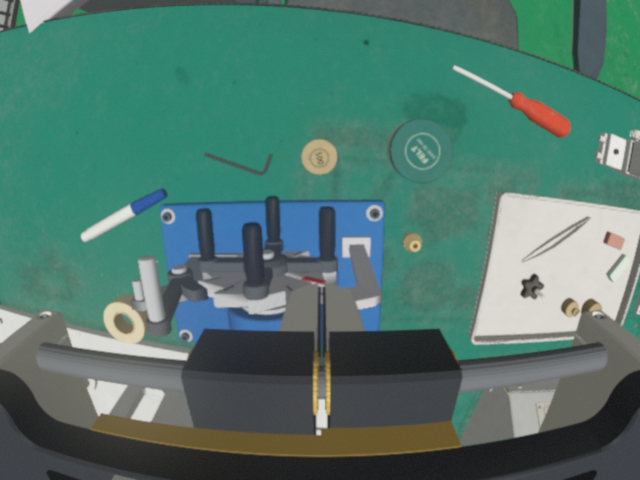

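>>> jog_arm --deltas '[{"jaw": 1, "x": 0, "y": 0, "z": 3, "ax": 0, "ay": 0, "az": 0}, {"jaw": 1, "x": 0, "y": 0, "z": 6, "ax": 0, "ay": 0, "az": 0}, {"jaw": 1, "x": 0, "y": 0, "z": 8.8, "ax": 0, "ay": 0, "az": 0}, {"jaw": 1, "x": 0, "y": 0, "z": 8.8, "ax": 0, "ay": 0, "az": 0}, {"jaw": 1, "x": 0, "y": -1, "z": 8.8, "ax": 0, "ay": 0, "az": 0}, {"jaw": 1, "x": 0, "y": -1.7, "z": 8.8, "ax": 0, "ay": 0, "az": 0}, {"jaw": 1, "x": 0, "y": -2.1, "z": 8.8, "ax": 0, "ay": 0, "az": 0}, {"jaw": 1, "x": 0, "y": -2.4, "z": 8.8, "ax": 0, "ay": 0, "az": 0}, {"jaw": 1, "x": 0, "y": -2.6, "z": 8.8, "ax": 0, "ay": 0, "az": 0}, {"jaw": 1, "x": 0, "y": -2.8, "z": 8.8, "ax": 0, "ay": 0, "az": 0}, {"jaw": 1, "x": 0, "y": -3.0, "z": 8.8, "ax": 0, "ay": 0, "az": 0}, {"jaw": 1, "x": 0, "y": -3.1, "z": 8.8, "ax": 0, "ay": 0, "az": 0}, {"jaw": 1, "x": 0, "y": -3.1, "z": 8.8, "ax": 0, "ay": 0, "az": 0}]'

```text
time: 18.28
ee_pos: [0.5166, 0.0738, 0.1323]
orientation: [0.201, 0.98, 0.0, 0.001]
contact_force: [1.9, 2.1, 2.6]
grip_width: 0.007
grip_force: 1.5
```

```bash
python3 est.py
```

```text
t 18.28 tip head mm [-38.8  16.1 110.3] F head [0.9 2.7 2.6]
pawl_pin [-27.3 -55.9 185. ] rad 101.8 gap 0.5 q 0.074 0.82 0.48
peg_1 [-40.8   6.   45.9] rad 54.5 gap 2.4 q 3.29 0.89 0.83
peg_1 [-63.4  21.  132.7] rad 38.9 gap 5.5 q 0.83 0.67 0.61
peg_1 [-42.7  51.9 104.2] rad 52.1 gap 2.2 q 1.749 0.67 0.6
peg_1 [-34.5 -50.9  94.3] rad 51.2 gap 3.0 q -1.422 0.59 0.61
```

>>> jog_arm --deltas '[{"jaw": 1, "x": 0, "y": -0.1, "z": 0, "ax": 0, "ay": 0, "az": 0}, {"jaw": 1, "x": 0, "y": -0.2, "z": 0, "ax": 0, "ay": 0, "az": 0}, {"jaw": 1, "x": 0, "y": -0.3, "z": 0, "ax": 0, "ay": 0, "az": 0}, {"jaw": 1, "x": 0, "y": -0.3, "z": 0, "ax": 0, "ay": 0, "az": 0}]'

```text
time: 19.02
ee_pos: [0.5147, 0.0704, 0.1319]
orientation: [0.201, 0.98, -0.0, -0.0]
contact_force: [1.2, 0.3, 0.3]
grip_width: 0.003
grip_force: 1.0
```

```bash
python3 -c "
from h import *
where()"
```

```text
t 19.02 tip head mm [-39.2  12.2 109.9] F head [1.  0.8 0.3]
```

>>> jog_arm --deltas '[{"jaw": 1, "x": 0, "y": -0.05, "z": 0, "ax": 0, "ay": 0, "az": 0}, {"jaw": 1, "x": 0, "y": -0.1, "z": 0, "ax": 0, "ay": 0, "az": 0}, {"jaw": 1, "x": 0, "y": -0.15, "z": 0, "ax": 0, "ay": 0, "az": 0}]'

```text
time: 19.27
ee_pos: [0.5143, 0.0693, 0.1319]
orientation: [0.201, 0.98, -0.0, 0.0]
contact_force: [3.0, 1.7, 0.5]
grip_width: 0.007
grip_force: 1.3
```

```bash
python3 est.py
```

```text
t 19.27 tip head mm [-39.2  11.1 109.9] F head [2.1 2.7 0.5]
peg_1 [-35.  -53.7  88.6] rad 54.9 gap 0.4 q -1.519 0.86 0.95
red_mark [ -2.2  31.5 125.5] rad 40.5 gap 5.8 q 0.105 0.92 0.6
```

>>> jog_arm --deltas '[{"jaw": 1, "x": 0, "y": -0.05, "z": 0, "ax": 0, "ay": 0, "az": 0}, {"jaw": 1, "x": 0, "y": -0.1, "z": 0, "ax": 0, "ay": 0, "az": 0}, {"jaw": 1, "x": 0, "y": -0.15, "z": 0, "ax": 0, "ay": 0, "az": 0}]'

```text
time: 19.92
ee_pos: [0.5136, 0.0682, 0.1319]
orientation: [0.201, 0.98, 0.0, -0.0]
contact_force: [2.5, 1.7, -1.5]
grip_width: 0.007
grip_force: 1.3
```

>>> jog_arm --deltas '[{"jaw": 1, "x": 0, "y": -0.05, "z": 0, "ax": 0, "ay": 0, "az": 0}, {"jaw": 1, "x": 0, "y": -0.1, "z": 0, "ax": 0, "ay": 0, "az": 0}]'

```text
time: 20.08
ee_pos: [0.5131, 0.0672, 0.1319]
orientation: [0.201, 0.98, -0.0, -0.0]
contact_force: [3.0, 2.2, -1.9]
grip_width: 0.005
grip_force: 1.3
```

```bash
python3 est.py
```

```text
t 20.08 tip head mm [-39.4   8.6 109.9] F head [ 1.9  3.2 -1.9]
pawl_pin [-29.9 -45.3 184.3] rad 95.7 gap 4.0 q -0.052 0.69 0.55
pawl_pin [  9.   11.7 126.3] rad 28.7 gap 5.5 q -1.01 0.69 0.26
peg_1 [-40.1  45.  108.8] rad 45.9 gap 0.6 q 1.637 0.93 0.69
peg_1 [-41.2 -49.7  87.3] rad 51.3 gap 4.9 q -1.56 0.87 0.97
```

>>> jog_arm --deltas '[{"jaw": 1, "x": 0, "y": -0.05, "z": 0, "ax": 0, "ay": 0, "az": 0}, {"jaw": 1, "x": 0, "y": -0.1, "z": 0, "ax": 0, "ay": 0, "az": 0}, {"jaw": 1, "x": 0, "y": -0.1, "z": 0, "ax": 0, "ay": 0, "az": 0}]'

```text
time: 20.73
ee_pos: [0.5127, 0.0662, 0.1319]
orientation: [0.201, 0.98, -0.0, -0.0]
contact_force: [0.5, 2.8, -1.6]
grip_width: 0.005
grip_force: 1.2
```

```bash
python3 est.py
python3 - <<'E'
import cv2,numpy as np
from h import *
a,_=r.read_camera("scene");b,_=r.read_camera("side")
cv2.imwrite("pics/c7.png",np.hstack([cv2.resize(x,None,fx=4,fy=4,interpolation=3) for x in(a[190:290,280:380],b[170:270,260:360])])[:,:,::-1])
E
```

```text
t 20.73 tip head mm [-39.3   7.6 109.9] F head [-0.7  2.8 -1.6]
pawl_pin [-26.4 -44.3 179.8] rad 91.3 gap 0.4 q -0.084 0.87 0.39
peg_1 [-38.1 -53.6  83.8] rad 56.0 gap 3.8 q -1.604 0.79 0.61
red_mark [ -7.7  33.8 132.7] rad 47.1 gap 2.3 q 0.017 0.88 0.85
```

View pics/c7.png

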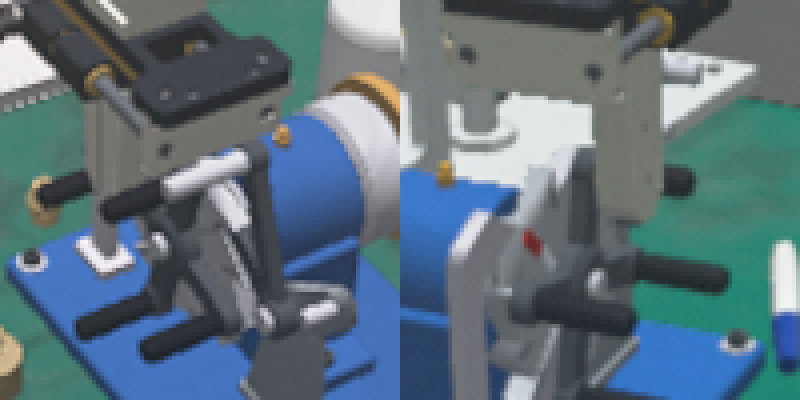

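>>> jog_arm --deltas '[{"jaw": 1, "x": 0, "y": -0.05, "z": 0, "ax": 0, "ay": 0, "az": 0}, {"jaw": 1, "x": 0, "y": -0.1, "z": 0, "ax": 0, "ay": 0, "az": 0}]'

```text
time: 21.4
ee_pos: [0.5125, 0.0654, 0.1319]
orientation: [0.201, 0.98, 0.0, -0.0]
contact_force: [0.1, 2.8, -1.4]
grip_width: 0.003
grip_force: 1.3
```

>>> jog_arm --deltas '[{"jaw": 1, "x": 0, "y": -0.05, "z": 0, "ax": 0, "ay": 0, "az": 0}, {"jaw": 1, "x": 0, "y": -0.05, "z": 0, "ax": 0, "ay": 0, "az": 0}]'

```text
time: 21.57
ee_pos: [0.5124, 0.0652, 0.1319]
orientation: [0.201, 0.98, 0.0, 0.0]
contact_force: [0.3, 5.1, -2.2]
grip_width: 0.001
grip_force: 2.0
```

>>> jog_arm --deltas '[{"jaw": 1, "x": 0, "y": -0.05, "z": 0, "ax": 0, "ay": 0, "az": 0}, {"jaw": 1, "x": 0, "y": -0.05, "z": 0, "ax": 0, "ay": 0, "az": 0}]'

```text
time: 21.73
ee_pos: [0.5124, 0.0652, 0.132]
orientation: [0.201, 0.98, 0.0, 0.0]
contact_force: [1.7, 6.1, -3.1]
grip_width: 0.007
grip_force: 2.7
```

```bash
python3 est.py
```

```text
t 21.73 tip head mm [-39.2   6.6 110. ] F head [-0.9  6.2 -3.1]
pawl_pin [-31.3 -46.1 186.1] rad 97.7 gap 3.2 q -0.034 0.64 0.63
peg_1 [-33.4 -15.2 145.3] rad 47.8 gap 1.9 q -0.064 0.95 0.74
peg_1 [-34.9 -55.1  86.5] rad 56.7 gap 2.6 q -1.55 0.83 0.73
peg_1 [-37.   13.2  51.4] rad 50.3 gap 3.5 q 3.137 0.58 0.78
red_mark [-10.8  31.3 133.2] rad 45.6 gap 3.4 q -0.029 0.86 0.61
```

>>> jog_arm --deltas '[{"jaw": 1, "x": 0, "y": 0.3, "z": 0, "ax": 0, "ay": 0, "az": 0}, {"jaw": 1, "x": 0, "y": 1, "z": 0, "ax": 0, "ay": 0, "az": 0}, {"jaw": 1, "x": 0, "y": 1.5, "z": 0, "ax": 0, "ay": 0, "az": 0}, {"jaw": 1, "x": 0, "y": 1.5, "z": -3, "ax": 0, "ay": 0, "az": 0}, {"jaw": 1, "x": 0, "y": 1.5, "z": -7, "ax": 0, "ay": 0, "az": 0}, {"jaw": 1, "x": 0, "y": 1.5, "z": -11, "ax": 0, "ay": 0, "az": 0}, {"jaw": 1, "x": 0, "y": 5, "z": -13, "ax": 0, "ay": 0, "az": 0}, {"jaw": 1, "x": 0, "y": 9, "z": -13, "ax": 0, "ay": 0, "az": 0}, {"jaw": 1, "x": 0, "y": 12, "z": -13, "ax": 0, "ay": 0, "az": 0}, {"jaw": 1, "x": 0, "y": 12, "z": -13, "ax": 0, "ay": 0, "az": 0}, {"jaw": 1, "x": 0, "y": 12, "z": -13, "ax": 0, "ay": 0, "az": 0}]'

```text
time: 23.05
ee_pos: [0.5594, 0.1765, 0.2615]
orientation: [0.2, 0.98, -0.0, -0.0]
contact_force: [-0.9, -0.2, -0.3]
grip_width: 0.003
grip_force: 0.0
```

```bash
python3 est.py
python3 - <<'E'
import cv2,numpy as np
from h import *
a,_=r.read_camera("scene");b,_=r.read_camera("side")
cv2.imwrite("pics/c8.png",np.hstack([cv2.resize(x,None,fx=4,fy=4,interpolation=3) for x in(a[190:290,280:380],b[170:270,260:360])])[:,:,::-1])
E
```

```text
t 23.05 tip head mm [-39.9 127.3 239.5] F head [-0.8 -0.6 -0.3]
peg_1 [-33.6 -52.8  84. ] rad 55.1 gap 1.3 q -1.605 0.94 0.95
peg_1 [-41.6  16.   48.9] rad 53.5 gap 0.3 q 3.098 0.75 0.93
peg_1 [-42.   50.7 113.9] rad 52.6 gap 4.6 q 1.562 0.71 0.96
red_mark [ -6.6  28.7 131. ] rad 42.2 gap 4.1 q -0.038 0.91 0.92
```

View pics/c8.png

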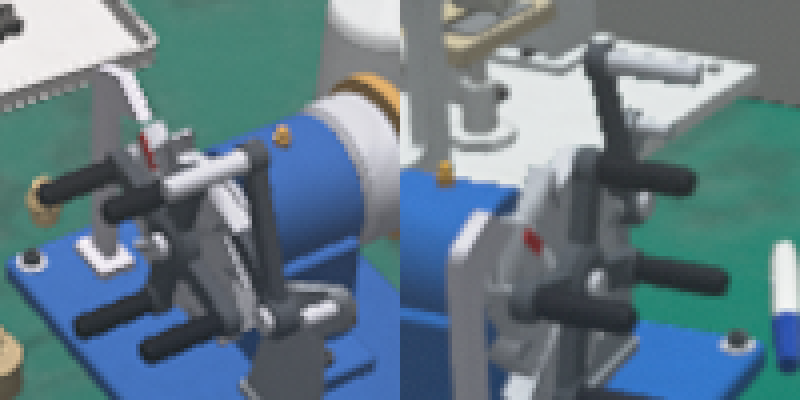

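The mark (scene crop ~(148,150)) is in line with the pointer tip. The wheel is at about 0, the pawl is down, and the robot is clear.

```bash
python3 -c "
from rig import r
print(r.job_done())"
```

```text
the job is handed in; nothing more can be done
None
```

The job is handed in: the wheel went back one notch until its tooth stopped against the lowered pawl, with the red mark at the pointer (joint about 0 by camera); my first pass at the pawl ran too high and missed the pin, so I repeated it lower.

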